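# Lamp on, then take the picture

## Task

On the microscope's console, switch on the lamp by pressing the large round key fully down and letting it spring back, and then take the picture by pressing the long bar-shaped key fully down and letting it spring back. Press one key at a time and do not press the square key or the small round key.

Things in the scene. Friction and masses are not known exactly. Their poses are not given: they have to be found in the camera images.
- large_key_top (a point): The large round key (lamp), 36 mm in diameter. Like all four keys it is white, its top 16 mm above its module and 62 mm above the bench; it travels 8 mm straight down (1.2 N to start, 4 N at the bottom, then a hard stop) and springs back. The point is the centre of its top face and moves with it; z up.
- bar_key_top (a point): The long bar-shaped key (take picture), 24 mm along its x and 52 mm along its y; its x and y lie along the console's sides. Like all four keys it is white, its top 16 mm above its module and 62 mm above the bench; it travels 8 mm straight down (1.2 N to start, 4 N at the bottom, then a hard stop) and springs back. The point is the centre of its top face and moves with it; z up.
- square_key_top (a point): The square key, 26 x 26 mm, not to be pressed; same height and spring. The keys form a two-by-two block, 80 mm between centres, each on a black 66 mm square module on a flat white console (180 x 280 mm, turned up to 17 degrees); their places are mixed. The point is the centre of its top face and moves with it; z up.
- small_key_top (a point): The small round key, 18 mm in diameter, not to be pressed; same height and spring. The point is the centre of its top face and moves with it; z up.

How it is judged (in metres and radians):
On the way, in this order (a step that is already met when the one before it is completed fails the run):
1. the large round key is pressed down (5 mm or more) with the bar key up (distance of large_key_top from where it was at the start of the episode above 0.005 m and distance of bar_key_top from where it was at the start of the episode below 0.002 m), for 0.05 s.
2. the large round key has sprung back (distance of large_key_top from where it was at the start of the episode below 0.002 m), for 0.05 s.
3. the bar key is pressed down (5 mm or more) with the large round key up (distance of bar_key_top from where it was at the start of the episode above 0.005 m and distance of large_key_top from where it was at the start of the episode below 0.002 m), for 0.05 s.
At the end, for the whole second after the job is handed in: The large round key, then the bar key, have been pressed down at least 5 mm and released; all four keys are back up (within 2 mm) (distance of each of large_key_top, bar_key_top, square_key_top, small_key_top from where it was at the start of the episode below 0.002 m); the robot touches nothing.
It fails at once if the square key or the small round key is pressed (more than 3 mm) (distance of any of square_key_top, small_key_top from where it was at the start of the episode above 0.003 m).
It fails at once if the large round key and the bar key are down together (both more than 3 mm) (distance of each of large_key_top, bar_key_top from where it was at the start of the episode above 0.003 m).
It also fails if it takes over 34 s, if anything falls off the work surface, if the arm or the gripper's body presses on something with over 40 N, if the wrist force passes 120 N, or if a joint passes its speed limit or range.

## Robot

A 6-joint arm with a two-finger parallel gripper is mounted at the origin on the work surface. World frame = base frame: x ahead of the robot, y to its left, z up, the work surface at z = 0. Lengths are in mm, angles in rad, forces in N, time in s.
With the tool pointing down it reaches from about 350 to 975 mm from the base axis. Payload 7.1 kg.
Tool frame: the origin (TCP) lies on the front face of the gripper's body, between the roots of the fingers; the fingertips stand 80 mm ahead of it and the grasp point (between the pads) lies 61 mm ahead of it; z points along the fingers, y is the line along which they close (so a half turn about z gives the same grasp; the last joint's range is limited). The gripper opens to 88 mm and grips with 3 to 60 N. Pads are 20 mm wide; open, the fingers measure 115 mm over their backs; the gripper's body (75 mm by 178 mm) begins 61 mm behind the grasp point.
Start: joints at [-1.167, 0.423, 1.63, -0, 1.089, -0.019], TCP at [256.462, -569.941, 302.675] pointing down, gripper open.
Joint ranges: [-3, 3], [-0.9, 2.11], [0.09, 2.58], [-1.31, 4.45], [0.11, 2.69], [-2.54, 2.54]. Speed limits (rad/s): [2.39, 2.39, 3.01, 3.14, 3.14, 3.14].

## Interface

Orientations are given as a rotation vector (axis times angle).
In Python, from workcell import readout, vision, close_job gives the robot as it stands.
- The arm moves only by the tool servo_tool, never from a script. Its argument "plan" is a list that holds one entry, the list of rows, each a list of 7 numbers: the gripper command: -1 is fully open, 1 is shut, values between are in proportion, then the shift along the world's x, y, z in units of 40 mm (1.0 is 40 mm), then the turn, a rotation vector about the world's x, y, z in units of 5 degrees (1.0 is 5 degrees). A call has 1 to 5 rows; each row shifts and turns the commanded pose from where the row before left it; what a row does not reach is not made up. A row lasts 1/12 s, in which the tool goes at most 41.7 mm and 7.16 degrees, less where a joint would pass 70% of its speed; a pose out of reach is approached as far as the arm can. A call is refused whole if a number of a shift passes 1 or a number of a turn 1, either way. A call with a gripper value outside its range is refused whole. The fingers move at their own pace and stop on an object; the grip force is fixed at half the most. Time passes only in rows, so rows that do not move let the fingers close. It gives the time, the measured TCP pose, the force, the opening and the grip force at its end, in the units of the state.
- readout.get_obs(): the state, without advancing time (a new reading comes with each control period).
- vision.get_image(name): name is "scene" or "top"; returns the picture (384x512x3 uint8, red, green, blue); there is no depth.
- vision.camera_params(name): a dict with "fx", "fy", "cx", "cy" (pixels), "rvec" (rotation vector, rad) and "tvec" (3), from world to camera coordinates, as OpenCV has them. Camera axes: x right, y down, z forward; pixel columns grow to the right and rows downward; lengths in mm; the calibration is good to about 2 mm. A picture is of the moment at which its call begins. camera_params takes no time and is no camera call.
- close_job(): hands the job in; it is judged then, once.
The state is a dict: "t": time; "qpos": joint angles; "qvel": joint speeds; "joint_torque": joint torques, N m; "ee_pos": TCP position; "orientation": TCP orientation; "ft_force": force on the tool from outside, world axes, zero at the start; "moment": the same for the moment, N m; "width": finger opening in mm; "grasp_force": force on a finger pad.
Only numpy, scipy, OpenCV 4.12 (cv2) and the standard library are available. Lean on these libraries where they do the work, as an engineer would, in place of code of your own. Each camera call takes 0.05 s, during which the arm holds its last target. There are 200 camera calls.

## Working session

There is one attempt and no reset: what is moved stays moved. The work goes in short steps, Python scripts to look and compute and a tool call to move; the robot and the scene stay as the last step left them, time stands still between calls to the robot, and variables do not carry over. Pictures are saved under pics/ and viewed, at most 10 in all, crops included, and the job is handed in when it is done.

Besides the shell and the picture viewer there is one more tool, called after "Emit:" as name([rows], argument=value, ...), one row to a line, values as JSON. servo_tool: Moves the arm, as the interface text tells. Its arguments: {"type":"object","properties":{"plan":{"type":"array"}},"required":["plan"]}

```bash
mkdir -p pics
python3 - <<'E'
from workcell import readout, vision
import cv2
for n in("top","scene"):
    im=vision.get_image(n); cv2.imwrite(f"pics/{n}0.png",im[:,:,::-1]); print(vision.camera_params(n))
o=readout.get_obs(); print(o)
E
```

```text
{'fx': 492.2131753596553, 'fy': 492.2131753596553, 'cx': 245.3624467824802, 'cy': 188.8358533715709, 'rvec': array([ 2.13104489, -2.12804218,  0.18609082]), 'tvec': array([ 40.58998127, 582.76194539, 639.04774624])}
{'fx': 468.6212002331744, 'fy': 468.6212002331744, 'cx': 259.95992087793866, 'cy': 192.92718730301613, 'rvec': array([ 1.00818773,  2.48504222, -0.97896269]), 'tvec': array([ 359.12149308, -251.42701667, 1027.00286009])}
{'t': 0.1, 'qpos': array([-1.16699462e+00,  4.23748699e-01,  1.63062493e+00,  1.11325209e-05,
        1.08861297e+00, -1.89913699e-02]), 'qvel': array([ 0.00132228, -0.00047517, -0.00160733, -0.00073123,  0.00091173,
       -0.00075972]), 'joint_torque': array([-1.49155541e-03, -5.45616996e+01, -2.74326164e+01,  6.44764421e-02,
        1.87612628e-02, -2.72614443e-05]), 'ee_pos': array([ 256.31473046, -569.58084154,  301.98471479]), 'orientation': array([-3.07031922e+00, -6.58890998e-01,  4.03319636e-04]), 'ft_force': array([ 0.21443971, -0.10558313,  0.27639285]), 'moment': array([-0.02228623,  0.00164535,  0.01982323]), 'grasp_force': 0.0, 'width': 87.73795180023421}
```

View pics/top0.png

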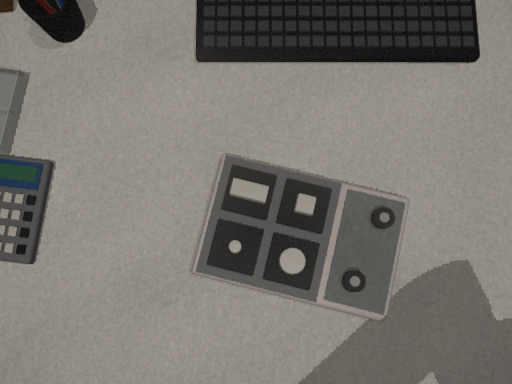

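View pics/scene0.png

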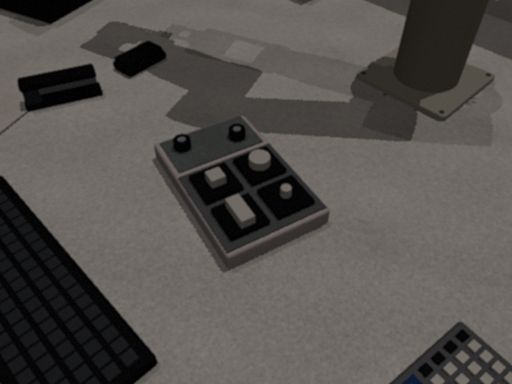

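The top view shows the bar at (249,190), the square at (306,204), the small round at (235,246) and the large round at (292,260). The scene view has the same layout: large round (259,160), bar (240,211), square (215,177), small round (286,190).

```bash
cat > h.py <<'E'
import cv2, numpy as np
from workcell import vision
def ray(n,uv,z):
    p=vision.camera_params(n); R=cv2.Rodrigues(p["rvec"])[0]; c=-R.T@p["tvec"]
    d=R.T@np.array([(uv[0]-p["cx"])/p["fx"],(uv[1]-p["cy"])/p["fy"],1]); return c+d*(z-c[2])/d[2]
E
python3 - <<'E'
from h import *
for n,S in(("top",dict(bar=(249,190),sq=(306,204),small=(235,246),large=(292,260))),("scene",dict(bar=(240,209),sq=(216,175),small=(286,188),large=(259,157)))):
    g=cv2.cvtColor(cv2.imread(f"pics/{n}0.png"),cv2.COLOR_BGR2GRAY)
    for k,(u,v) in S.items():
        print(n,k,g[v,u],end=' ')
        t=g[v,u]*(.65 if n=="top" else .85)
        _,l,st,ce=cv2.connectedComponentsWithStats((g>t).astype(np.uint8),connectivity=4)
        i=l[v,u]; c=cv2.findContours((l==i).astype(np.uint8),0,1)[0][0]
        r=cv2.minAreaRect(c)
        print(st[i],np.round(ce[i],1),ray(n,ce[i],62).round(1),np.round(r[0],1),np.round(r[1],1),round(r[2],1))
    if n=="top":
        a,b=[ray(n,x,46) for x in((229,155),(408,197))]; print("long side dir deg",np.degrees(np.arctan2(*(b-a)[1::-1])))
        print(vision.camera_params(n)and -cv2.Rodrigues(vision.camera_params(n)["rvec"])[0].T@vision.camera_params(n)["tvec"])
E
```

```text
top bar 146 [230 178  39  25 644] [248.9 189.8] [579.4  36.6  62. ] [248.9 189.9] [37.1 17.2] 14.0
top sq 150 [295 193  21  22 343] [305.2 203.6] [560.3 -40.8  62. ] [305.3 203.6] [18.4 18.7] 13.0
top small 151 [229 240  12  13 128] [234.6 246. ] [502.3  55.8  62. ] [234.5 246. ] [12. 11.] 90.0
top large 154 [280 248  26  26 532] [292.2 260.5] [483.  -21.7  62. ] [292.5 260.5] [25. 25.] 90.0
long side dir deg -103.46714046611942
[462.49896841  40.82591501 730.80024797]
scene bar 106 [226 194  28  27 373] [239.6 207.2] [582.4  38.7  62. ] [239.5 207. ] [29.4 13.6] 53.1
scene sq 107 [206 168  19  13 153] [214.8 173.7] [563.1 -39.2  62. ] [214.8 173.6] [10.6 16. ] 68.2
scene small 106 [281 184  10   7  56] [285.8 187.3] [504.8  57.6  62. ] [285.5 187. ] [6. 9.] 90.0
scene large 105 [250 150  20  14 214] [259.1 156.2] [485.3 -20.1  62. ] [259.5 156.5] [13. 19.] 90.0
```

Emit:
servo_tool([
  [[1,0.36,0.88,-0.2,0,0,0],[1,0.36,0.88,-0.2,0,0,0],[1,0.36,0.88,-0.2,0,0,0],[1,0.36,0.88,-0.2,0,0,0],[1,0.36,0.88,-0.2,0,0,0]],
])

```text
t: 0.52
ee_pos: [328.5, -392.2, 262.1]
orientation: [-3.071, -0.658, 0.0]
ft_force: [0.2, 0.2, -1.0]
width: 58.0
grasp_force: 0.0
```

Emit:
servo_tool([
  [[1,0.36,0.88,-0.2,0,0,0],[1,0.36,0.88,-0.2,0,0,0],[1,0.36,0.88,-0.2,0,0,0],[1,0.36,0.88,-0.2,0,0,0],[1,0.36,0.88,-0.2,0,0,0]],
])

```text
t: 0.93
ee_pos: [400.7, -216.2, 222.3]
orientation: [-3.072, -0.659, -0.0]
ft_force: [1.0, -0.1, 0.6]
width: 24.7
grasp_force: 0.0
```

Emit:
servo_tool([
  [[1,0.36,0.88,-0.2,0,0,0],[1,0.36,0.88,-0.2,0,0,0],[1,0.36,0.88,-0.2,0,0,0],[1,0,0,0,0,0,0],[1,0,0,0,0,0,0]],
])

```text
t: 1.35
ee_pos: [443.8, -110.5, 198.1]
orientation: [-3.07, -0.666, 0.002]
ft_force: [-1.0, -0.8, -1.5]
width: 0.2
grasp_force: 0.0
```

Emit:
servo_tool([
  [[1,0.33,0.74,-0.3,0,0,0],[1,0.33,0.74,-0.3,0,0,0],[1,0.33,0.74,-0.3,0,0,0],[1,0,0,0,0,0,0],[1,0,0,0,0,0,0]],
])

```text
t: 1.77
ee_pos: [483.2, -23.7, 162.3]
orientation: [-3.071, -0.661, 0.002]
ft_force: [-0.5, 0.6, -0.4]
width: 0.2
grasp_force: 0.0
```

Run:
```python
from workcell import readout, vision
import cv2
im=vision.get_image("scene")[90:270,150:350,::-1]
cv2.imwrite("pics/s1.png",cv2.resize(im,None,fx=3,fy=3)); print(readout.get_obs()["ee_pos"])
```

```text
[482.91959291 -24.3676034  162.59032102]
```

View pics/s1.png

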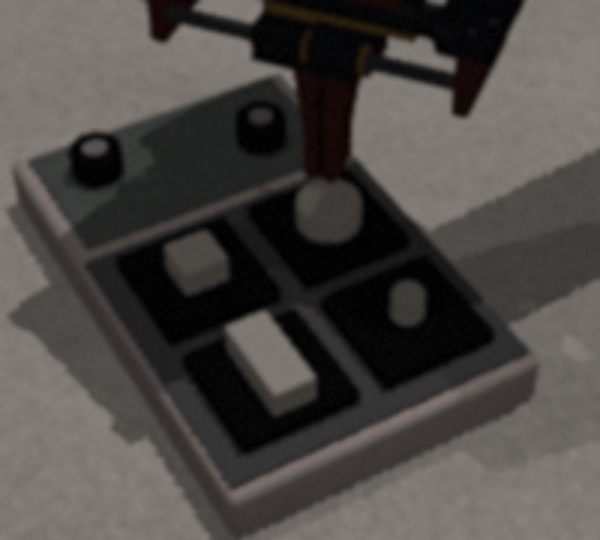

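The crop shows the closed fingertips at (325,180), directly above the large round key at (329,205). I'll press it now.

Emit:
servo_tool([
  [[1,0,0.06,-0.3,0,0,0],[1,0,0,-0.2,0,0,0],[1,0,0,-0.12,0,0,0],[1,0,0,-0.08,0,0,0],[1,0,0,0,0,0,0]],
])

```text
t: 2.23
ee_pos: [483.0, -22.3, 134.6]
orientation: [3.072, 0.658, -0.001]
ft_force: [-0.8, -2.9, 3.3]
width: 0.6
grasp_force: 1.9
```

Emit:
servo_tool([
  [[1,0,0,-0.04,0,0,0],[1,0,0,0,0,0,0],[1,0,0,0,0,0,0]],
])

```text
t: 2.48
ee_pos: [483.2, -22.0, 134.1]
orientation: [3.071, 0.659, -0.0]
ft_force: [-3.3, -5.6, 13.9]
width: 0.5
grasp_force: 7.0
```

The key is on its hard stop. Next I lift, pause, and move over the bar.

Emit:
servo_tool([
  [[1,0,0,0.2,0,0,0],[1,0,0,0.4,0,0,0],[1,0,0,0.2,0,0,0],[1,0,0,0,0,0,0],[1,0,0,0,0,0,0]],
])

```text
t: 2.9
ee_pos: [483.5, -21.2, 165.5]
orientation: [3.071, 0.659, 0.002]
ft_force: [0.3, 0.2, 0.2]
width: 0.4
grasp_force: 0.0
```

Emit:
servo_tool([
  [[1,0.8,0.5,0,0,0,0],[1,0.8,0.5,0,0,0,0],[1,0.8,0.48,0,0,0,0],[1,0,0,0,0,0,0],[1,0,0,0,0,0,0]],
])

```text
t: 3.32
ee_pos: [580.0, 39.0, 164.1]
orientation: [-3.071, -0.662, 0.001]
ft_force: [-1.2, -0.1, 0.5]
width: 0.6
grasp_force: 0.0
```

Run:
```python
from workcell import readout, vision
import cv2
im=vision.get_image("scene")[90:270,150:350,::-1]
cv2.imwrite("pics/s2.png",cv2.resize(im,None,fx=3,fy=3)); print(readout.get_obs()["ee_pos"])
```

```text
[578.43569565  38.31356524 163.81767394]
```

View pics/s2.png

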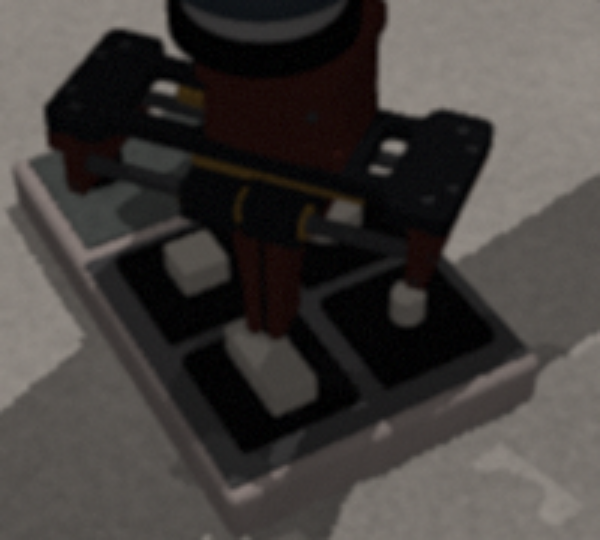

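The closed fingertips at crop (270,330) are above the bar key. The side stubs end at TCP height, about 70 mm above the keys when pressing, so they stay clear.

Emit:
servo_tool([
  [[1,0.03,-0.03,-0.3,0,0,0],[1,0,0,-0.24,0,0,0],[1,0,0,-0.12,0,0,0],[1,0,0,-0.1,0,0,0],[1,0,0,0,0,0,0]],
])

```text
t: 3.78
ee_pos: [579.2, 36.2, 134.4]
orientation: [-3.072, -0.658, 0.005]
ft_force: [-2.4, -2.8, 5.0]
width: 0.9
grasp_force: 2.2
```

Emit:
servo_tool([
  [[1,0,0,-0.03,0,0,0],[1,0,0,0,0,0,0],[1,0,0,0,0,0,0]],
])

```text
t: 4.03
ee_pos: [579.2, 36.2, 134.1]
orientation: [-3.072, -0.658, 0.004]
ft_force: [-5.9, -2.7, 14.7]
width: 0.0
grasp_force: 7.4
```

Emit:
servo_tool([
  [[1,0,0,0.2,0,0,0],[1,0,0,0.6,0,0,0],[1,0,0,0.8,0,0,0],[1,0,0,0.4,0,0,0],[1,0,0,0,0,0,0]],
])

```text
t: 4.45
ee_pos: [582.1, 36.7, 216.9]
orientation: [3.071, 0.658, 0.009]
ft_force: [0.4, 0.1, -0.0]
width: 0.7
grasp_force: 0.0
```

Emit:
servo_tool([
  [[1,-0.5,-0.8,0.1,0,0,0],[1,-0.5,-0.8,0.1,0,0,0],[1,-0.5,-0.8,0.1,0,0,0],[1,-0.5,-0.8,0.1,0,0,0],[1,-0.5,-0.8,0,0,0,0]],
])

```text
t: 4.87
ee_pos: [478.9, -124.2, 228.9]
orientation: [-3.071, -0.66, 0.001]
ft_force: [0.3, -1.2, 0.2]
width: 0.5
grasp_force: 0.0
```

Emit:
servo_tool([
  [[1,-0.2,-0.8,0,0,0,0],[1,0,-0.8,0,0,0,0],[1,0,-0.4,0,0,0,0],[1,0,0,0,0,0,0],[1,0,0,0,0,0,0]],
])

```text
t: 5.28
ee_pos: [471.6, -203.5, 228.4]
orientation: [-3.071, -0.655, 0.002]
ft_force: [-0.2, 0.6, 0.0]
width: 0.3
grasp_force: 0.0
```

Run:
```python
from workcell import readout, vision
import cv2
im=vision.get_image("scene")[90:270,150:350,::-1]
cv2.imwrite("pics/s3.png",cv2.resize(im,None,fx=3,fy=3)); o=readout.get_obs(); print(o["ee_pos"],o["ft_force"])
```

```text
[ 471.68679895 -202.73113901  228.46692304] [-0.27304054  0.22671926 -0.34753569]
```

View pics/s3.png

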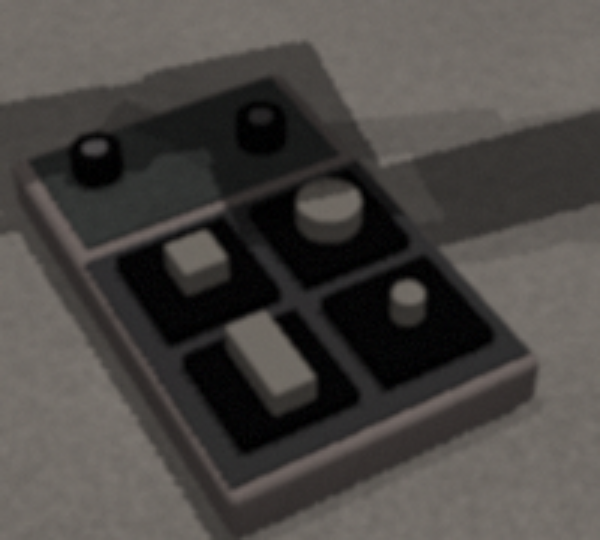

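All four keys are up (large at (329,205), bar at (270,360)), and the arm is clear of the console.

```bash
python3 -c "
from workcell import close_job
print(close_job())"
```

```text
the job is handed in; nothing more can be done
None
```

I pressed the large round key and then the bar key, each down to its hard stop and released. The last picture shows all four keys up and the arm clear; the job is handed in at about 5.3 s, but no verdict came back.

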